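# Set the glaze stock tags

### The arm

A 6-joint arm with a two-finger parallel gripper is mounted at the origin on the work surface; the furniture and walls round the work are solid. World frame = base frame: x ahead of the robot, y to its left, z up, the work surface at z = 0. Lengths are in m, angles in degrees, forces in N, time in s.
With the tool pointing down it reaches from about 0.25 to 0.725 m from the base axis. Payload 9.7 kg.
Tool frame: the origin (TCP) lies at the very end of the fingers, on their centre line; the grasp point (between the pads) lies grasp_offset behind it (grasp_offset is the distance from the TCP to the grasp point, in m); z points along the fingers, y is the line along which they close (so a half turn about z gives the same grasp; the last joint's range is limited). The gripper opens to 85 mm and grips with 20 to 120 N. Pads are 22 mm wide; open, the fingers measure 114 mm over their backs; the gripper's body (76 mm by 85 mm) begins 54 mm behind the grasp point. The pads swing forward as they close: fully open they stand 13 mm farther back than shut.
Start: joints at [67.208, 4.979, 10.078, 95.1, 0, 90], TCP at [0.213, 0.507, 0.231] pointing down, gripper open.
Joint ranges: [-179.16, 179.16], [-48.56, 103.87], [-65.8, 70.77], [-126.05, 130.52], [-82.76, 87.17], [-180, 180]. Speed limits (degrees/s): [127.2, 127.2, 147.25, 180, 180, 180].

### API

Orientations are given as [roll, pitch, yaw] about the fixed x, y, z axes, in that order (R = Rz(yaw) Ry(pitch) Rx(roll)).
In Python, from workcell import get_obs, camera, calibration, job_done, recognise, cut_out, mark_of, grasp_offset gives the robot as it stands.
- The arm moves only by the tool servo_tool, never from a script. Its argument "moves" is a list of rows, each a list of 3 entries, a list of its own where there are three numbers: the turn, a rotation vector about the tool's x, y, z in degrees, then the shift along the tool's x, y, z in m, then the opening in per cent of the stroke, from 0 (shut) to 100 (fully open). In form: [[[ax, ay, az], [x, y, z], claw], ...]. A call has 1 to 12 rows; each row shifts and turns the commanded pose from where the row before left it, along the tool's axes as they then stand; what a row does not reach is not made up. A row lasts 1/10 s, in which the tool goes at most 50 mm and 8.59 degrees, less where a joint would pass 70% of its speed; a pose out of reach is approached as far as the arm can. A call is refused whole if a number of a shift passes 0.05 or a number of a turn 8.59, either way. A call with a gripper value outside its range is refused whole. The fingers move at their own pace and stop on an object; "force" is the grip in N (left out, the last holds). Time passes only in rows, so rows that do not move let the fingers close. It gives the time, the measured TCP pose, the force, the opening and the grip force at its end, in the units of the state.
- get_obs(): the state, without advancing time (a new reading comes with each control period).
- camera(name): name is "side" or "top"; returns (picture, depth): 480x640x3 uint8, red, green, blue; 480x640 float32, m along the optical axis (not along the pixel's ray), 0 where there is no reading.
- calibration(name): a dict with "camera_matrix" (3x3 intrinsics, pixels), "R" (3x3) and "t" (3): a world point X has camera coordinates R X + t. Camera axes: x right, y down, z forward; pixel columns grow to the right and rows downward; lengths in m; the calibration is good to about 2 mm. A picture is of the moment at which its call begins. calibration takes no time and is no camera call.
- job_done(): hands the job in; it is judged then, once.
Trained networks look in the newest picture that a camera, given by its name, has taken for a name from the list of things; names that differ only in an ending like _2 or _b are one class to them, and where a whole thing is asked for, a point or a joint stands for the part that bears it (a point fixed in the world has none). Each returns a list of dicts, best first, with "score" (0 to 1); they miss things now and then, are a little off and sometimes report something else, mostly with a low value. They report only what shows in the picture. A call takes as long as a camera call. They do not tell look-alikes from the thing itself.
- recognise(name, camera): "xyz" ([x, y, z] in m, in the coordinates of the camera as it stood for that picture, good to about 4 mm: the middle of the surface that is visible of it).
- cut_out(name, camera): "mask" (480x640 bool, what is visible of it).
- mark_of(name, camera): "xyz" ([x, y, z] in m, in the coordinates of the camera as it stood for that picture, good to about 4 mm: a listed point, or the origin of a listed thing).
The state is a dict: "time": time; "q": joint angles; "qd": joint speeds; "joint_efforts": joint torques, N m; "ee_pos": TCP position; "tcp_rot": TCP orientation; "wrist_force": force on the tool from outside, world axes, zero at the start; "torque": the same for the moment, N m; "opening": finger opening in m; "grasp_force": force on a finger pad.
Only numpy, scipy, OpenCV 4.12 (cv2) and the standard library are available. Lean on these libraries where they do the work, as an engineer would, in place of code of your own. Each camera call takes 0.05 s, during which the arm holds its last target. There are 200 camera calls.

### The job

Put the tags on the glaze stock board right: with a fingertip, push over every tag that is wrong, so that each bin with a jar in it shows its tag's green face uppermost and the empty bin's tag shows orange. Do not pinch a tag between the fingers, and leave the jars, cups, tape and clay stamp standing where they are.

Things in the scene. Friction and masses are not known exactly. Their poses are not given: they have to be found in the camera images.
- board: plywood stock board, 180 (x) by 510 (y) mm, 12 mm thick, fixed; origin at the centre of its underside. Dark lines part it into four bays 130 mm apart along y. Each bay has a bin at the back (board x +45 mm) and its tag on a stand straight before it (x -50 mm). Board, bins and stands share one yaw, within 0.1 rad of square
- bin_a: square open pale wooden bin for a single glaze jar, 88 x 88 mm, 26 mm high, 4 mm walls and floor, fixed on the board in one of the four bays; origin at the centre of its underside. It is full when a jar stands in it, else empty (one of the four is empty)
- bin_b: square open pale wooden bin for a single glaze jar, 88 x 88 mm, 26 mm high, 4 mm walls and floor, fixed on the board in one of the four bays; origin at the centre of its underside. It is full when a jar stands in it, else empty (one of the four is empty)
- bin_c: square open pale wooden bin for a single glaze jar, 88 x 88 mm, 26 mm high, 4 mm walls and floor, fixed on the board in one of the four bays; origin at the centre of its underside. It is full when a jar stands in it, else empty (one of the four is empty)
- bin_d: square open pale wooden bin for a single glaze jar, 88 x 88 mm, 26 mm high, 4 mm walls and floor, fixed on the board in one of the four bays; origin at the centre of its underside. It is full when a jar stands in it, else empty (one of the four is empty)
- tag_a (a joint): angle of tag a about its hinge pin: 0 upright; +0.8 resting tilted right (board -y), green face uppermost; -0.8 resting tilted left (board +y), orange face uppermost. At rest its free edge is 32 mm to the side of the pin and 31 mm above it. It swings freely; once pushed past upright it falls to the other stop by itself
- face_a (a point): middle of tag a's plate (stiff slippery plastic, 44 mm wide along the pin, 4 mm thick, reaching 45 mm from the pin, 30 g), 24 mm from the pin, moving with it; z runs from the pin to the free edge, y out of the green face, x along the pin
- stand_a: steel stand of tag a, fixed; origin under its centre, 43 mm below the middle of the hinge pin (pin 55 mm above the table, along x); axes as the board's. The bin of this tag is centred 95 mm behind it (+x). Two posts, 29 mm before and behind the pin's middle, 12 mm wide in y, reach 6 mm above the pin; foot 66 x 30 mm
- tag_b (a joint): angle of tag b about its hinge pin: 0 upright; +0.8 resting tilted right (board -y), green face uppermost; -0.8 resting tilted left (board +y), orange face uppermost. At rest its free edge is 32 mm to the side of the pin and 31 mm above it. It swings freely; once pushed past upright it falls to the other stop by itself
- face_b (a point): middle of tag b's plate (stiff slippery plastic, 44 mm wide along the pin, 4 mm thick, reaching 45 mm from the pin, 30 g), 24 mm from the pin, moving with it; z runs from the pin to the free edge, y out of the green face, x along the pin
- stand_b: steel stand of tag b, fixed; origin under its centre, 43 mm below the middle of the hinge pin (pin 55 mm above the table, along x); axes as the board's. The bin of this tag is centred 95 mm behind it (+x). Two posts, 29 mm before and behind the pin's middle, 12 mm wide in y, reach 6 mm above the pin; foot 66 x 30 mm
- tag_c (a joint): angle of tag c about its hinge pin: 0 upright; +0.8 resting tilted right (board -y), green face uppermost; -0.8 resting tilted left (board +y), orange face uppermost. At rest its free edge is 32 mm to the side of the pin and 31 mm above it. It swings freely; once pushed past upright it falls to the other stop by itself
- face_c (a point): middle of tag c's plate (stiff slippery plastic, 44 mm wide along the pin, 4 mm thick, reaching 45 mm from the pin, 30 g), 24 mm from the pin, moving with it; z runs from the pin to the free edge, y out of the green face, x along the pin
- stand_c: steel stand of tag c, fixed; origin under its centre, 43 mm below the middle of the hinge pin (pin 55 mm above the table, along x); axes as the board's. The bin of this tag is centred 95 mm behind it (+x). Two posts, 29 mm before and behind the pin's middle, 12 mm wide in y, reach 6 mm above the pin; foot 66 x 30 mm
- tag_d (a joint): angle of tag d about its hinge pin: 0 upright; +0.8 resting tilted right (board -y), green face uppermost; -0.8 resting tilted left (board +y), orange face uppermost. At rest its free edge is 32 mm to the side of the pin and 31 mm above it. It swings freely; once pushed past upright it falls to the other stop by itself
- face_d (a point): middle of tag d's plate (stiff slippery plastic, 44 mm wide along the pin, 4 mm thick, reaching 45 mm from the pin, 30 g), 24 mm from the pin, moving with it; z runs from the pin to the free edge, y out of the green face, x along the pin
- stand_d: steel stand of tag d, fixed; origin under its centre, 43 mm below the middle of the hinge pin (pin 55 mm above the table, along x); axes as the board's. The bin of this tag is centred 95 mm behind it (+x). Two posts, 29 mm before and behind the pin's middle, 12 mm wide in y, reach 6 mm above the pin; foot 66 x 30 mm
- glaze_jar_1: glaze jar with cream-white label and black lid, 65 mm across, 86 mm tall, standing loose in one of the bins, its top 102 mm above the table; origin at the centre of its underside
- glaze_jar_2: glaze jar with olive-green label and white lid, 65 mm across, 86 mm tall, standing loose in one of the bins, its top 102 mm above the table; origin at the centre of its underside
- glaze_jar_3: glaze jar with blue label and black lid, 65 mm across, 86 mm tall, standing loose in one of the bins, its top 102 mm above the table; origin at the centre of its underside
- green_tumbler: pale green tumbler, 65 mm across, 84 mm tall, loose on the table before the left part of the board; origin at the centre of its underside; leave alone
- clay_stamp: small pink waisted clay stamp, 23 mm across, 50 mm tall, loose and standing just before the board; origin at the centre of its underside; leave alone
- masking_tape: roll of yellowish tape lying flat, 96 mm across, 25 mm high, loose before the right part of the board; origin at the centre of its underside; leave alone
- bisque_cup: pink unglazed cup, 68 mm across, 62 mm tall, loose at the right end of the board; origin at the centre of its underside; leave alone
Not all that is in view belongs to the job. Leave any red or turquoise look-alike of the glaze_jar_2 alone.

How it is judged:
By the outcome, as a careful person would: the job done as asked, in the order asked, and still so for the second after the job is handed in, with the robot touching nothing.
It also fails if it takes over 51 s, if anything falls off the work surface, if the arm or the gripper's body presses on something with over 40 N, if the wrist force passes 120 N, or if a joint passes its speed limit or range.

## Working session

There is one attempt and no reset: what is moved stays moved. The work goes in short steps, Python scripts to look and compute and a tool call to move; the robot and the scene stay as the last step left them, time stands still between calls to the robot, and variables do not carry over. Pictures are saved under pics/ and viewed, at most 10 in all, crops included, and the job is handed in when it is done.

Besides the shell and the picture viewer there is one more tool, called after "Request:" as name(argument=value, ...), one argument or row to a line, values as JSON. servo_tool: Moves the arm, as the interface text tells. Its arguments: {"type":"object","properties":{"moves":{"type":"array"},"force":{"type":"number"}},"required":["moves"]}

```bash
mkdir -p pics
cat > h.py <<'E'
from workcell import *
import numpy as np, cv2
def world(p,c):
    k=calibration(c); return np.array(k["R"]).T@(np.array(p)-np.array(k["t"]))
E
python3 - <<'E'
from h import *
for c in("top","side"):
    im,d=camera(c); cv2.imwrite(f"pics/{c}1.png",im[:,:,::-1])
    for n in("stand_a","face_a","bin_a","glaze_jar_1","green_tumbler","clay_stamp","bisque_cup","masking_tape","board"):
        for r in mark_of(n,c):
            if r["score"]>.3: print(c,n,round(r["score"],2),world(r["xyz"],c).round(3))
o=get_obs(); print(o["time"],o["ee_pos"],o["tcp_rot"],o["opening"],grasp_offset)
E
```

```text
top stand_a 0.89 [0.518 0.141 0.014]
top stand_a 0.88 [0.515 0.013 0.013]
top stand_a 0.7 [ 0.512 -0.117  0.013]
top stand_a 0.66 [0.52  0.274 0.013]
top face_a 0.91 [ 0.51  -0.139  0.071]
top face_a 0.85 [0.522 0.286 0.073]
top face_a 0.76 [0.522 0.159 0.077]
top face_a 0.56 [0.516 0.028 0.07 ]
top bin_a 0.85 [0.612 0.134 0.012]
top bin_a 0.76 [0.609 0.008 0.012]
top bin_a 0.6 [0.615 0.266 0.014]
top bin_a 0.57 [ 0.602 -0.125  0.013]
top glaze_jar_1 0.9 [ 0.424 -0.309  0.   ]
top glaze_jar_1 0.69 [ 0.604 -0.122  0.014]
top glaze_jar_1 0.68 [0.615 0.27  0.016]
top glaze_jar_1 0.67 [ 0.633 -0.279 -0.001]
top glaze_jar_1 0.56 [0.611 0.139 0.018]
top green_tumbler 0.58 [ 0.427  0.299 -0.006]
top green_tumbler 0.53 [0.615 0.265 0.012]
top green_tumbler 0.42 [0.613 0.134 0.013]
top green_tumbler 0.31 [ 0.605 -0.12   0.015]
top clay_stamp 0.57 [ 0.442  0.212 -0.001]
top bisque_cup 0.9 [ 0.527 -0.245  0.   ]
top bisque_cup 0.37 [0.616 0.266 0.017]
top masking_tape 0.58 [ 0.41  -0.081 -0.001]
top board 0.6 [ 0.571  0.069 -0.003]
side stand_a 0.94 [0.519 0.273 0.011]
side stand_a 0.74 [0.51  
[... 330 characters left out ...]
56 [0.605 0.008 0.014]
side glaze_jar_1 0.98 [ 0.63  -0.271 -0.   ]
side glaze_jar_1 0.94 [ 0.604 -0.117  0.016]
side glaze_jar_1 0.93 [0.612 0.139 0.014]
side glaze_jar_1 0.92 [ 0.417 -0.304 -0.002]
side glaze_jar_1 0.6 [0.617 0.269 0.016]
side green_tumbler 0.6 [ 0.425  0.298 -0.004]
side green_tumbler 0.54 [0.515 0.139 0.012]
side clay_stamp 0.79 [ 0.438  0.212 -0.002]
side bisque_cup 0.61 [ 0.524 -0.247 -0.   ]
side masking_tape 0.71 [ 0.404 -0.08  -0.003]
side masking_tape 0.71 [ 0.604 -0.123  0.009]
side board 0.76 [ 0.563  0.073 -0.003]
side board 0.58 [ 0.604 -0.119  0.009]
1.0 [0.21305761 0.50704815 0.23130643] [1.79998984e+02 1.83760377e-03 1.57208556e+02] 0.0855612042147967 0.0187
```

View pics/top1.png

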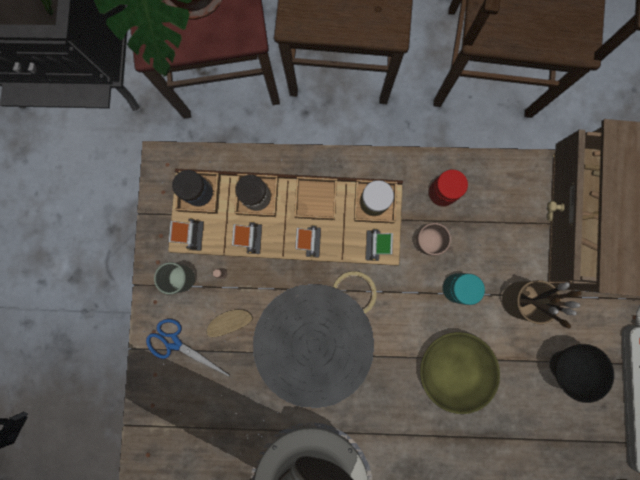

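View pics/side1.png

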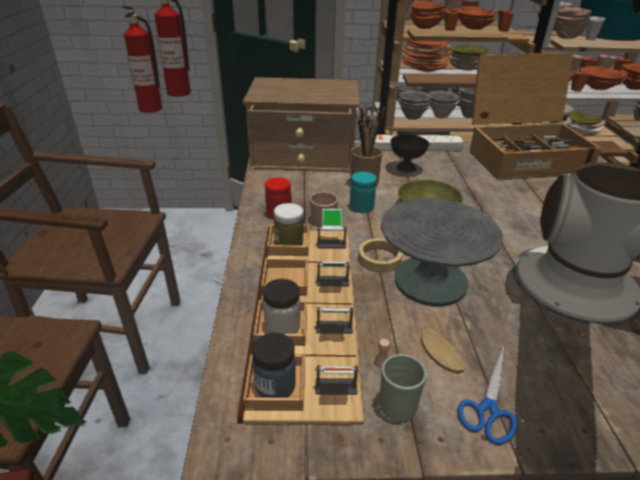

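The top picture shows the bays left to right with jars at (190,185), (252,190) and (378,197), and the bin at (316,198) empty. The tags at (183,232), (245,236) and (306,237) are orange, and (383,244) is green. The side view agrees, and the red and turquoise jars stand off the board. So two tags are wrong: pins near y=0.274 and y=0.141, x≈0.518. Both lean +y and must be pushed towards -y.

I'll shut the fingers, square the tool and go to above (0.518, 0.21).

Request:
servo_tool(
  moves=[
    [[0,0,-7.6],[0,0,0],0],
    [[0,0,-7.6],[0,0,0],0],
    [[0,0,-7.6],[0,0,0],0],
    [[0,0,0],[-0.034,-0.033,0],0],
    [[0,0,0],[-0.034,-0.033,0],0],
    [[0,0,0],[-0.034,-0.033,0],0],
    [[0,0,0],[-0.034,-0.033,0],0],
    [[0,0,0],[-0.034,-0.033,0],0],
    [[0,0,0],[-0.034,-0.033,0],0],
    [[0,0,0],[-0.034,-0.033,0],0],
    [[0,0,0],[-0.034,-0.033,0],0],
    [[0,0,0],[-0.034,-0.033,0],0],
  ],
  force=20,
)

```text
time: 2.2
ee_pos: [0.5203, 0.2084, 0.2315]
tcp_rot: [180.0, 0.0, -180.0]
wrist_force: [0.4, 0.4, 0.3]
opening: 0.0001
grasp_force: 0.0
```

Request:
servo_tool(
  moves=[
    [[0,0,0],[0,0.004,0.04],0],
    [[0,0,0],[0,0,0.04],0],
    [[0,0,0],[0,0,0.03],0],
    [[0,0,0],[0,0,0.025],0],
    [[0,0,0],[0,0,0.022],0],
    [[0,0,0],[0,0,0],0],
  ],
)

```text
time: 2.8
ee_pos: [0.5174, 0.2134, 0.0711]
tcp_rot: [-179.9, -0.3, -180.0]
wrist_force: [-0.1, -1.2, 0.8]
opening: -0.0002
grasp_force: 0.0
```

Run:
```python
from h import *
for c in ("side",):
    im,d=camera(c); cv2.imwrite(f"pics/{c}2.png",cv2.resize(im[180:430,220:440],None,fx=2.3,fy=2.3)[:,:,::-1])
o=get_obs(); print(o["time"],o["ee_pos"],o["wrist_force"])
```

```text
2.85 [0.5182901  0.2137499  0.07333031] [ 0.88799033 -0.38528553  0.21088451]
```

View pics/side2.png

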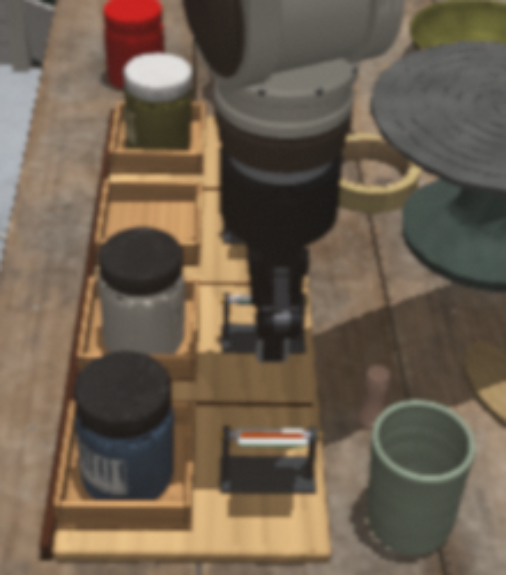

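The side picture shows the shut fingertip at about (275,345), just left of the second tag and centred between its posts. It is clear of the jars and the wheel, so I'll push.

Request:
servo_tool(
  moves=[
    [[0,0,0],[0,-0.012,0],0],
    [[0,0,0],[0,-0.01,0],0],
    [[0,0,0],[0,-0.01,0],0],
    [[0,0,0],[0,-0.01,0],0],
    [[0,0,0],[0,-0.01,0],0],
    [[0,0,0],[0,-0.01,0],0],
    [[0,0,0],[0,-0.01,0],0],
    [[0,0,0],[0,0,0],0],
    [[0,0,0],[0,0.02,0],0],
    [[0,0,0],[0,0.02,0],0],
    [[0,0,0],[0,0,-0.03],0],
    [[0,0,0],[0,0,-0.04],0],
  ],
)

```text
time: 4.05
ee_pos: [0.5177, 0.1822, 0.1427]
tcp_rot: [-179.9, -0.3, -179.9]
wrist_force: [1.5, 0.3, -0.1]
opening: 0.0004
grasp_force: 0.0
```

Request:
servo_tool(
  moves=[
    [[0,0,0],[0,0.03,-0.03],0],
    [[0,0,0],[0,0.04,0],0],
    [[0,0,0],[0,0.04,0],0],
    [[0,0,0],[0,0.04,0],0],
    [[0,0,0],[0,0.015,0],0],
    [[0,0,0],[0,0,0],0],
  ],
)

```text
time: 4.65
ee_pos: [0.5186, 0.3488, 0.1733]
tcp_rot: [-180.0, -0.1, -179.9]
wrist_force: [0.4, -0.2, -0.7]
opening: -0.0
grasp_force: 0.0
```

Run:
```python
from h import *
im,d=camera("top"); cv2.imwrite("pics/top2.png",cv2.resize(im[140:300,130:430],None,fx=2.5,fy=2.5)[:,:,::-1])
o=get_obs(); print(o["time"],o["ee_pos"],o["wrist_force"])
```

```text
4.7 [0.5187858  0.34739776 0.17354649] [-0.03468113 -0.84023209  0.01472662]
```

View pics/top2.png

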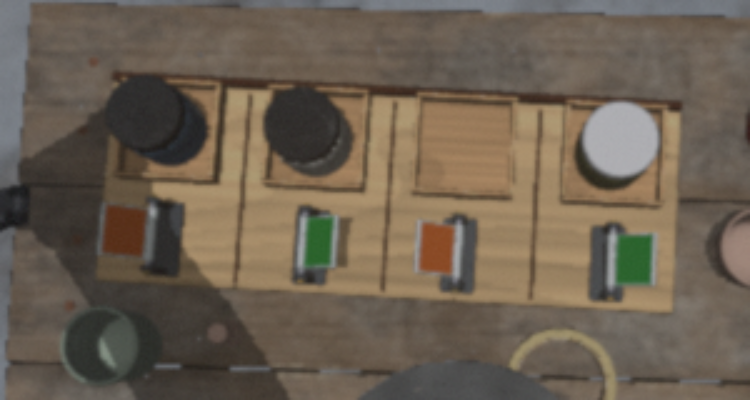

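The second tag now shows green at (320,242) and everything else is unmoved. The first tag is still orange at (125,230). The gripper waits at its left, so I'll descend and push the same way.

Request:
servo_tool(
  moves=[
    [[0,0,0],[0,0,0.04],0],
    [[0,0,0],[0,0,0.035],0],
    [[0,0,0],[0,0,0.025],0],
    [[0,0,0],[0,0,0],0],
    [[0,0,0],[0,-0.012,0],0],
    [[0,0,0],[0,-0.01,0],0],
    [[0,0,0],[0,-0.01,0],0],
    [[0,0,0],[0,-0.01,0],0],
    [[0,0,0],[0,-0.01,0],0],
    [[0,0,0],[0,-0.01,0],0],
    [[0,0,0],[0,-0.01,0],0],
    [[0,0,0],[0,0,0],0],
  ],
)

```text
time: 5.9
ee_pos: [0.5191, 0.2735, 0.0742]
tcp_rot: [-180.0, -0.0, 179.9]
wrist_force: [1.0, -0.5, -0.5]
opening: -0.0001
grasp_force: 0.0
```

Request:
servo_tool(
  moves=[
    [[0,0,0],[0,0.02,0],0],
    [[0,0,0],[0,0.02,0],0],
    [[0,0,0],[0,0.01,-0.03],0],
    [[0,0,0],[0,0.02,-0.04],0],
    [[0,0,0],[0,0.04,-0.03],0],
    [[0,0,0],[0,0.04,-0.03],0],
    [[0,0,0],[0,0.02,0],0],
    [[0,0,0],[0,0,0],0],
    [[0,0,0],[0,0,0],0],
    [[0,0,0],[0,0,0],0],
  ],
)

```text
time: 6.9
ee_pos: [0.5187, 0.445, 0.2034]
tcp_rot: [-179.9, -0.1, -180.0]
wrist_force: [-0.1, -1.0, 0.3]
opening: -0.0001
grasp_force: 0.0
```

Run:
```python
from h import *
im,d=camera("top"); cv2.imwrite("pics/top3.png",cv2.resize(im[140:300,130:430],None,fx=2.5,fy=2.5)[:,:,::-1])
o=get_obs(); print(o["time"],o["ee_pos"],o["wrist_force"])
```

```text
6.95 [0.51889741 0.44464924 0.20371601] [-0.34353646  0.25685876  0.11831791]
```

View pics/top3.png

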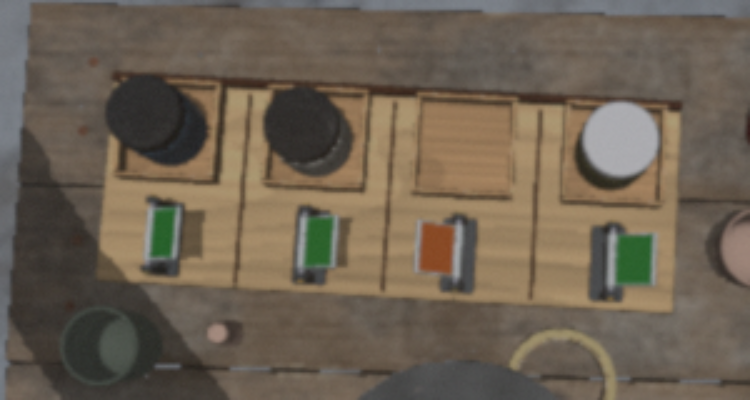

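The tags now read green (163,232), green (320,242), orange (438,248) at the empty bin, and green (635,258). The jars, tumbler, stamp and tape have not moved, and the arm is clear.

```bash
python3 -c "
from workcell import *
print(job_done())"
```

```text
the job is handed in; nothing more can be done
None
```

I pushed over the two wrong tags (the two left bays), so all three full bins now show green and the empty bin shows orange; nothing else looked moved in the last picture, and I handed the job in at about 7 s.

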